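Index the cutter slide one hole towards the grinding wheel

TASK

Swing the open hinged keeper over the end mill lying in the V-block until it rests in its forked catch, and only then draw the slide's spring plunger and move the carriage to the very next hole of the index rail, towards the grinding wheel. Let the pin drop fully home in that hole and finish with the fingers still gripping the plunger knob, the pin held engaged, so that I can clamp the slide. The cutter must stay seated in the V; do not touch the wheelhead, and do not disturb the loose things lying around.

Things in the scene. Friction and masses are not known exactly. Their poses are not given: they have to be found in the camera images.
- fixture: Indexing slide fixed to the table: dark steel bed 190 x 360 x 22 mm (x, y, z), grey end blocks to 62 mm high, two guide rods, and an aluminium carriage 118 x 100 mm, top at z = 66 mm. Origin: on the table, 50 mm behind (+x) the index rail's middle hole; y axis along the bed and the travel, -x side (rail and plunger) towards the robot, z up.
- middle_hole (a point): Mouth of the middle hole of the index rail, at fixture (-50, 0, 52) mm; axes as the fixture's. The rail is a 30 mm wide steel bar along y with five 10 mm holes at y = -80, -40, 0, 40 and 80 mm (pitch 40 mm); the pin always starts in the middle one, hidden under the carriage's lug.
- carriage (a joint): Travel of the carriage along the fixture's y axis, in m: 0 at the start (middle hole), +0.04 and -0.04 at the neighbouring holes; limits -0.085 to 0.085. It slides with about 2.5 N of friction and is locked (about 1 mm play) while the pin is in a hole.
- plunger (a joint): Lift of the plunger pin, in m: 0 fully home on its stop, 0.008 when the round-nosed 8 mm pin just clears the rail's top, 0.014 at the upper stop. A spring pushes it down with 5 N at 0, rising to 8.5 N at 0.014; let go between holes, the pin rides on the rail and snaps into the next hole it meets.
- knob: Black round pull knob of the plunger, 30 mm in diameter, 22 mm high. Origin: its centre, at fixture x = -50 mm, y = carriage value, z = 97 mm + plunger value. Below it a 22 mm sleeve on the carriage's front lug (44 mm wide along y, top at z = 66 mm); the saddle (same height) begins 32 mm behind its axis, the V-block 75 mm. It is pulled straight up and moves along y with the carriage.
- keeper (a joint): Angle of the hinged keeper, in rad: 0 closed (strap level, lying in the forked catch), grows as it opens upwards; about 1.57 stands upright, limit 2.0 (leaning back, away from the catch). Its stiff hinge holds it at any angle; about 2 N at the barrel moves it.
- keeper_barrel (a point): Centre of the steel cross barrel at the keeper's free end: 16 mm in diameter, 26 mm long along the fixture's x axis, 100 mm from the hinge axis; the strap is 18 mm wide (along x) and 8 mm thick. When closed, the barrel's centre lies 28 mm past the catch's centre (19 mm clear of its posts) at fixture z = 116 mm, with free space beside and below it.
- keeper_hinge (a point): Middle of the keeper's hinge pin on the carriage, at fixture x = 60 mm, y = -36 mm + carriage value, z = 116 mm. The hinge axis is parallel to the fixture's x axis; the strap swings over the V-block from -y to +y. The catch is the pair of fork posts at y = +36 mm + carriage value, tops at z = 123 mm.
- vee (a point): Point on the axis of a cutter seated in the V-block, midway along it: fixture x = 78 mm, y = carriage value, z = 100 mm. The dark V-block is 70 x 50 mm, its top at z = 103 mm.
- cutter: Loose steel end mill, 20 mm in diameter, 112 mm long, 0.26 kg, lying in the V-block. Origin: the middle of its axis; its x axis runs along the cutter to the fluted end. It lies along the fixture's x axis with its flutes away from the robot.
- wheelhead: Fixed bench grinding head: grey-green grinding wheel 140 mm in diameter under an orange guard, ribbed motor behind, about 200 mm high. It stands 280 mm to one side of the carriage, at the fixture's +y or -y end, with the inspection camera stand at the other end. Origin: on the table under the wheel.
- camera_stand: Fixed camera on a post, 220 mm high, on a 90 mm square foot; it stands at the other end of the slide from the wheelhead. Origin: on the table under the middle of the foot.
- wrench: Loose 150 mm spanner on the table in front of the slide (bystander). Origin: on the table under its middle.
- brush: Loose 160 mm brush on the table in front of the slide (bystander). Origin: on the table under its middle.
- collet: Loose steel collet, 30 mm in diameter, 40 mm high, beside the +y end of the bed (bystander). Origin: centre of its underside.
- spare_wheel: Loose spare grinding wheel, 80 mm in diameter, 16 mm thick, beside the -y end of the bed (bystander). Origin: centre of its underside.
- cup: Loose white cup, 68 mm wide at the rim, 75 mm high, behind the slide (bystander). Origin: centre of its underside.
- oil: Loose oil bottle, 44 mm in diameter, 110 mm high, behind the slide (bystander). Origin: centre of its underside.
- spare_mill: Loose second end mill, 20 x 112 mm, lying on the table behind the slide (bystander, not the one in the V-block). Origin: the middle of its axis.
There are look-alikes about, which are no part of the job. Leave any brown, pink or purple look-alike of the cutter alone.

How it is judged (in metres and radians):
On the way, in this order (a step that is already met when the one before it is completed fails the run):
1. the keeper is swung closed into its catch, the carriage still in its first hole (value of joint keeper below 0.07 rad and value of joint carriage between -0.004 and 0.004 m), for 0.2 s.
2. with the keeper closed, the plunger is drawn clear of the first hole (value of joint plunger above 0.007 m and value of joint keeper below 0.15 rad), for 0.05 s.
At the end, for the whole second after the job is handed in: Fingers still on the plunger knob (over 3 N), pin fully home (2 mm) in the very next hole on the wheelhead's side (carriage within 3 mm), keeper closed (0.07 rad), cutter seated in the V (12 mm), all through the last second (value of joint keeper below 0.07 rad and value of joint plunger below 0.002 m and ((y of wheelhead in the frame of fixture above 0 m and value of joint carriage between 0.037 and 0.043 m) or (y of wheelhead in the frame of fixture below 0 m and value of joint carriage between -0.043 and -0.037 m)) and contact force between the fingers and knob above 3 N and distance between cutter and vee below 0.012 m); the arm keeps its last pose, push and grip.
It fails at once if the carriage moved out of its first hole with the keeper not closed (value of joint keeper above 0.15 rad and (value of joint carriage above 0.01 m or value of joint carriage below -0.01 m)).
It fails at once if the robot touches the wheelhead (contact force between any of the arm, the fingers and wheelhead above 2 N).
It fails at once if a loose bystander is disturbed (moved more than 30 mm) (distance of any of wrench, brush, collet, spare_wheel, cup, oil, spare_mill from where it was at the start of the episode above 0.03 m).
It also fails if it takes over 51 s, if anything falls off the work surface, if the arm or the gripper's body presses on something with over 40 N, if the wrist force passes 120 N, or if a joint passes its speed limit or range.

ROBOT

A 6-joint arm with a two-finger parallel gripper is mounted at the origin on the work surface. World frame = base frame: x ahead of the robot, y to its left, z up, the work surface at z = 0. Lengths are in mm, angles in rad, forces in N, time in s.
With the tool pointing down it reaches from about 325 to 900 mm from the base axis. Payload 6.1 kg.
Tool frame: the origin (TCP) lies where the fingers leave the gripper's body, on its centre line; the fingertips stand 73 mm ahead of it and the grasp point (between the pads) lies 54 mm ahead of it (manip.tips_ahead is the distance from the TCP to the fingertips, in mm); z points along the fingers, y is the line along which they close (so a half turn about z gives the same grasp; the last joint's range is limited). The gripper opens to 85 mm and grips with 20 to 120 N. Pads are 22 mm wide; open, the fingers measure 114 mm over their backs; the gripper's body (76 mm by 85 mm) begins 54 mm behind the grasp point. The pads swing forward as they close: fully open they stand 13 mm farther back than shut.
Start: joints at [1.059, 0.22, 1.526, -0, 1.395, -0.126], TCP at [235.186, 579.054, 303.9] pointing down, gripper open.
Joint ranges: [-2.98, 2.98], [-0.91, 2.08], [0.09, 2.57], [-1.24, 4.39], [0.2, 2.65], [-2.68, 2.68]. Speed limits (rad/s): [2.57, 2.57, 3.01, 3.14, 3.14, 3.14].

INTERFACE

Orientations are given as [roll, pitch, yaw] about the fixed x, y, z axes, in that order (R = Rz(yaw) Ry(pitch) Rx(roll)).
In Python, from bench import manip, vision gives the robot as it stands. The module is installed in compiled form; this text tells all that it offers.
- The arm moves only by the tool servo_tool, never from a script. Its argument "commands" is a list of rows, each a list of 5 numbers: the shift along the tool's x, y, z in mm, then the turn about the tool's z in degrees, then the closure, from 0 (fully open) to 1 (shut). A call has exactly 5 rows; each row is the pose to reach, as a shift and turn from the pose commanded when the call began, along the tool's axes at that moment; what a row does not reach only later rows make up. A row lasts 1/12 s, in which the tool goes at most 41.7 mm and 7.16 degrees, less where a joint would pass 70% of its speed; a pose out of reach is approached as far as the arm can. A call with a gripper value outside its range is refused whole. The fingers move at their own pace and stop on an object; "force" is the grip in N (left out, the last holds). Time passes only in rows, so rows that repeat a pose let the fingers close, or fill a call up. It gives the time, the measured TCP pose, the force, the opening and the grip force at its end, in the units of the state.
- manip.get_obs(): the state, without advancing time (a new reading comes with each control period).
- vision.grab_frame(name): name is "scene" or "side" or "wrist"; returns (picture, depth): 400x640x3 uint8, blue, green, red; 400x640 float32, mm along the optical axis (not along the pixel's ray), 0 where there is no reading.
- vision.camera_info(name): a dict with "vertical_fov" (degrees; the focal length in pixels is half the picture's height over the tangent of half this angle, whatever the lens; pixels are square), "cx", "cy" (the principal point, pixels), "D" ([k1, k2, p1, p2, k3] as OpenCV has them; the pictures are not rectified), "R" (3x3) and "t" (3): a world point X has camera coordinates R X + t. Camera axes: x right, y down, z forward; pixel columns grow to the right and rows downward; lengths in mm; the calibration is good to about 2 mm. A picture is of the moment at which its call begins: read the wrist's pose just before it. camera_info takes no time and is no camera call; for the wrist camera it gives the pose at the moment of the call.
- manip.job_done(): hands the job in; it is judged then, once.
The state is a dict: "clock": time; "joints": joint angles; "qvel": joint speeds; "tau": joint torques, N m; "tcp_pos": TCP position; "eef_rot": TCP orientation; "force": force on the tool from outside, world axes, zero at the start; "moment": the same for the moment, N m; "opening": finger opening in mm; "gripper_force": force on a finger pad.
Only numpy, scipy, OpenCV 4.12 (cv2) and the standard library are available. Lean on these libraries where they do the work, as an engineer would, in place of code of your own. Each camera call takes 0.05 s, during which the arm holds its last target. There are 200 camera calls.

## Working session

There is one attempt and no reset: what is moved stays moved. The work goes in short steps, Python scripts to look and compute and a tool call to move; the robot and the scene stay as the last step left them, time stands still between calls to the robot, and variables do not carry over. Pictures are saved under pics/ and viewed, at most 10 in all, crops included, and the job is handed in when it is done.

Besides the shell and the picture viewer there is one more tool, called after "Call:" as name([rows], argument=value, ...), one row to a line, values as JSON. servo_tool: Moves the arm, as the interface text tells. Its arguments: {"type":"object","properties":{"commands":{"type":"array"},"force":{"type":"number"}},"required":["commands"]}

```bash
mkdir -p pics; cat > h.py <<'E'
import numpy as np, cv2
from bench import manip, vision
def K(ci):
    f=200/np.tan(np.radians(ci["vertical_fov"])/2)
    return np.array([[f,0,ci["cx"]],[0,f,ci["cy"]],[0,0,1.]])
def cloud(name):
    ci=vision.camera_info(name); im,d=vision.grab_frame(name)
    u,v=np.meshgrid(np.arange(640.),np.arange(400.))
    n=cv2.undistortPoints(np.stack([u,v],-1).reshape(-1,1,2),K(ci),np.array(ci["D"],float)).reshape(400,640,2)
    P=np.dstack([n*d[...,None],d]); R=np.array(ci["R"]);t=np.array(ci["t"])
    W=(P-t)@R; W[d<=0]=np.nan
    return im,W
def proj(name,X):
    ci=vision.camera_info(name); r,_=cv2.Rodrigues(np.array(ci["R"],float))
    return cv2.projectPoints(np.array(X,float).reshape(-1,1,3),r,np.array(ci["t"],float),K(ci),np.array(ci["D"],float))[0].reshape(-1,2)
E
python3 - <<'E'
from h import *
o=manip.get_obs();print(o)
a=[]
for n in("scene","side"):
    im,W=cloud(n);np.save(n+".npy",W);cv2.imwrite(f"pics/{n}0.png",im)
    print(n,np.array(vision.camera_info(n)["R"]).round(2).tolist(),vision.camera_info(n)["t"])
E
```

```text
{'clock': 0.0, 'joints': array([ 1.05888809e+00,  2.21213069e-01,  1.52759271e+00, -2.84936411e-05,
        1.39471705e+00, -1.26091012e-01]), 'qvel': array([-0.00152826,  0.00094632,  0.00018806,  0.0008014 , -0.00047354,
        0.00114248]), 'tau': array([-1.11564100e-04, -4.96900964e+01, -3.89395094e+01, -1.20807222e-04,
        1.12191425e-02,  4.61126876e-05]), 'tcp_pos': array([234.9747227 , 578.64870961, 302.81694601]), 'eef_rot': array([-3.13967427e+00, -2.14912524e-04,  2.75578024e+00]), 'force': array([-0.39131759, -0.51924963,  0.03366475]), 'moment': array([ 0.02996937, -0.01813524, -0.00723453]), 'gripper_force': 0.0, 'opening': 85.3007618722011}
scene [[0.36, 0.93, -0.0], [0.65, -0.25, -0.71], [-0.67, 0.25, -0.7]] [-216.91727662 -294.78612963 1508.21123476]
side [[0.88, -0.47, 0.01], [-0.23, -0.45, -0.86], [0.41, 0.76, -0.51]] [-488.05073042  207.66347392 1101.16332142]
```

View pics/scene0.png

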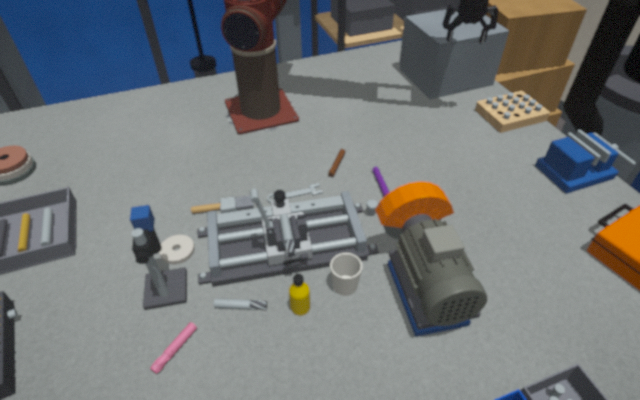

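View pics/side0.png

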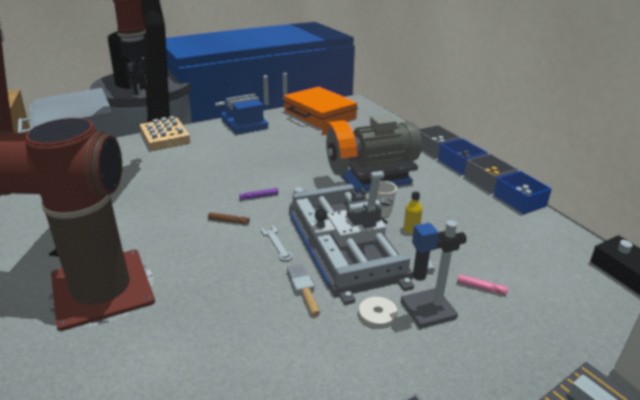

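The scene view has the knob at (280,196), the keeper standing at about (257,205), and the wheelhead at (430,250) on the +y side. The camera stand is at (160,270). The cutter in the V (about 285,215) is the only one on the carriage. The brown (337,162), purple (382,182) and pink (175,347) mills and the spare mill (240,304) stay put.

```bash
python3 - <<'E'
from h import *
im=cv2.imread("pics/scene0.png");im2=cv2.imread("pics/side0.png")
a=cv2.resize(im[160:300,180:400],None,fx=3,fy=3,interpolation=2)[:, :]
b=cv2.resize(im2[160:300,270:430],None,fx=3,fy=3,interpolation=2)
W=np.load("scene.npy");S=np.load("side.npy")
print("knob",W[196,280],S[215,321],"keeper top",W[193,253],S[176,376])
# knob: dark px near
for nm,I,M,(r,c) in(("sc",im,W,(196,280)),("si",im2,S,(215,321))):
    sub=np.s_[r-12:r+13,c-12:c+13]; g=I[sub].max(2); p=M[sub]; m=(g<70)&(p[...,2]>84)&(p[...,2]<118)
    print(nm,m.sum(),p[m].mean(0),p[m].min(0),p[m].max(0))
C=np.vstack([W.reshape(-1,3),S.reshape(-1,3)])
k=W[196,280]
m=(np.hypot(*(C[:,:2]-k[:2]).T)<300)
C=C[m]
# fixture outline: bed level
b1=C[(C[:,2]>52)&(C[:,2]<70)]
np.save("C.npy",C)
H=np.zeros((600,600,3),np.uint8)
o=np.argsort(C[:,2])
for x,y,z in C[o]:
    u=int((y-k[1])*1+300);v=int(300-(x-k[0])*1)
    col=cv2.applyColorMap(np.uint8([[np.clip(z*1.4,0,255)]]),cv2.COLORMAP_JET)[0,0]
    cv2.circle(H,(u,v),1,col.tolist(),-1)
cv2.imwrite("pics/top.png",H)
out=np.zeros((600,800,3),np.uint8)
cv2.imwrite("pics/crop.png",a)
E
```

```text
knob [520.99993394 -83.62292251 107.15146617] [503.70984914 -92.48180503 102.78991921] keeper top [ 610.54853099 -158.05837369  222.57156244] [ 600.48358744 -163.849189    216.81691512]
sc 92 [516.64322409 -84.94618632 102.85165721] [501.82364918 -94.89980597  86.01581128] [524.82711014 -74.56556613 111.20887693]
si 105 [503.85943512 -89.38293731 101.28494642] [493.06877876 -99.84810996  86.43062037] [517.01028245 -71.2847098  109.25814395]
```

View pics/crop.png

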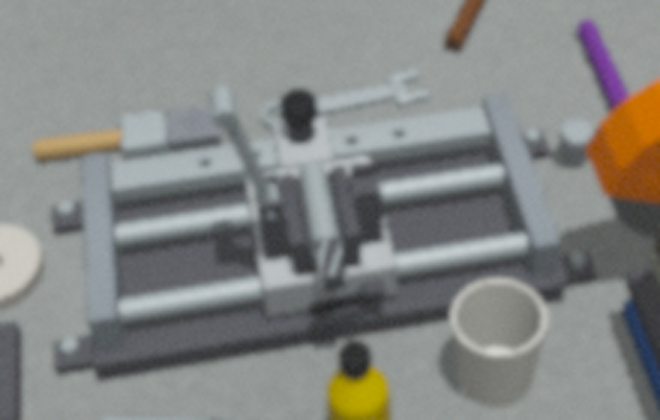

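View pics/top.png

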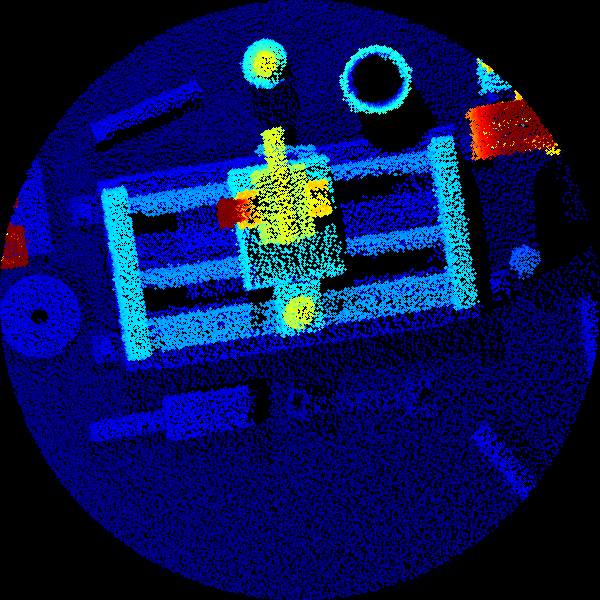

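```bash
cat >> h.py <<'E'
def frame(yaw): return np.array([[np.cos(yaw),np.sin(yaw)],[-np.sin(yaw),np.cos(yaw)]])  # world->fixture rows
E
python3 - <<'E'
from h import *
from scipy.optimize import minimize
W=np.load("scene.npy").reshape(-1,3);S=np.load("side.npy").reshape(-1,3)
for nm,C in(("scene",W),("side",S),("both",np.vstack([W,S]))):
    C=C[~np.isnan(C[:,0])]
    # knob top disc: z 104..112
    k=np.array([511.,-87])
    m=(np.hypot(*(C[:,:2]-k).T)<24)&(C[:,2]>104)&(C[:,2]<112); c,r=cv2.minEnclosingCircle(C[m][:,:2].astype(np.float32))
    print(nm,"knobtop",m.sum(),C[m].mean(0).round(1),np.round(c,1),round(r,1))
    F0=frame(-.158); org=k+F0.T@[50,0]
    p=(C[:,:2]-org)@F0.T
    ends=[]
    for s in(1,-1):
        m=(np.abs(p[:,0])<110)&(s*p[:,1]>145)&(s*p[:,1]<200)&(C[:,2]>56)&(C[:,2]<66)
        q=C[m][:,:2].astype(np.float32)
        # robust: trim
        rc=cv2.minAreaRect(q); ln=cv2.fitLine(q,cv2.DIST_HUBER,0,.01,.01).ravel()
        print("  end",s,m.sum(),np.median(q,0),q.mean(0),"yaw",np.arctan(ln[1]/ln[0]).round(4),np.round(rc[0],1),np.round(rc[1],1)); ends.append(q.mean(0))
    d=ends[0]-ends[1]; print("  yaw ends",np.arctan2(-d[0],d[1]).round(4),"mid",((ends[0]+ends[1])/2).round(1))
    m=(np.abs(p[:,0]-60)<40)&(p[:,1]<0)&(p[:,1]>-110)&(C[:,2]>130)
    q=C[m]; print("  keeper",m.sum())
    for a,b in((130,150),(150,170),(170,190),(190,200),(200,210),(210,220),(220,235)):
        mm=(q[:,2]>a)&(q[:,2]<b)
        if mm.sum()>2: print("   ",a,p[m][mm].mean(0).round(1),q[mm].mean(0).round(1),p[m][mm].min(0).round(1),p[m][mm].max(0).round(1),q[mm][:,2].max())
E
```

```text
scene knobtop 79 [511.  -82.5 107.5] [511.8 -81.9] 15.1
  end 1 493 [607.4142  70.0153] [605.49786   70.042915] yaw -0.1558 [598.9  71.8] [ 23.  172.7]
  end -1 577 [ 561.8575  -257.06244] [ 557.1647  -257.15277] yaw -0.1639 [ 548.8 -255.1] [ 24.1 170.7]
  yaw ends -0.1467 mid [581.3 -93.6]
  keeper 232
    130 [ 63.  -34.8] [ 617.1 -139.1  140.7] [ 50.2 -40.8] [ 67.2 -30.1] 149.1345202877777
    150 [ 62.8 -39.1] [ 616.2 -143.4  160.9] [ 48.3 -45.1] [ 67.6 -34.4] 169.99514406115222
    170 [ 62.9 -44. ] [ 615.5 -148.2  180.2] [ 48.8 -50.7] [ 67.3 -39.1] 189.36894395878983
    190 [ 63.6 -46.7] [ 615.8 -151.   195.3] [ 52.7 -52. ] [ 68.1 -43.4] 198.85552206247556
    200 [ 66.8 -49.7] [ 618.5 -154.5  204.1] [ 63.7 -53.3] [ 70.1 -45.4] 209.9926263611445
    210 [ 62.9 -52.4] [ 614.2 -156.6  216.4] [ 41.5 -60.1] [ 71.5 -44.7] 219.9740692638086
    220 [ 57.5 -52.6] [ 608.9 -155.9  221.5] [ 43.1 -57.4] [ 69.5 -47.3] 223.65278582789463
side knobtop 56 [508.  -85.1 105.8] [507.8 -85.3] 14.9
  end 1 322 [593.4822   67.99822] [595.0317   67.70301] yaw -0.1521 [596.6  70.7] [ 30.5 168.5]
  e
[... 1036 characters left out ...]
.5 173.2]
  yaw ends -0.1567 mid [575.5 -94.4]
  keeper 536
    130 [ 58.1 -38.4] [ 611.7 -141.9  140.2] [ 47.1 -44.8] [ 67.2 -30.1] 149.8785115459819
    150 [ 57.8 -42.7] [ 610.8 -146.1  160.6] [ 46.3 -48.8] [ 67.6 -34.4] 169.99514406115222
    170 [ 57.8 -47.3] [ 610.  -150.7  180.4] [ 46.3 -53.2] [ 67.3 -39.1] 189.96446605550932
    190 [ 58.8 -50.3] [ 610.5 -153.8  195.1] [ 47.6 -55.6] [ 68.1 -43.4] 199.37024169889264
    200 [ 58.  -54.5] [ 609.1 -157.9  205. ] [ 42.1 -61.4] [ 70.1 -45.4] 209.9926263611445
    210 [ 58.4 -55.5] [ 609.3 -158.8  216.2] [ 41.5 -62.4] [ 71.5 -44.7] 219.9805744416464
    220 [ 57.  -53.3] [ 608.2 -156.5  221.5] [ 43.1 -62.7] [ 69.5 -47.3] 223.65278582789463
```

Call:
servo_tool([
  [-20,-18,-10,7,0],
  [-45,-39,-20,14,0],
  [-70,-61,-30,21,0],
  [-98,-85,-42,28,0],
  [-126,-109,-42,35,0],
], force=40)

```text
clock: 0.52
tcp_pos: [311.6, 429.9, 348.0]
eef_rot: [3.139, -0.001, 2.14]
force: [0.8, 0.2, 0.3]
opening: 85.4
gripper_force: 0.0
```

```bash
cat >> h.py <<'E'
from scipy.spatial.transform import Rotation as Ro
YAW=-.157; ORG=np.array([559.3,-91.4,0])
Fx=Ro.from_euler('z',YAW).as_matrix()
def to(f=None,w=None):
    o=manip.get_obs(); p=o["tcp_pos"]; R=Ro.from_euler('xyz',o["eef_rot"]).as_matrix()
    print("t",round(o["clock"],2),"tcp",p.round(1),"fix",(Fx.T@(p-ORG)).round(1),"rot",o["eef_rot"].round(3),"F",o["force"].round(1),"open",round(o["opening"],1),round(o["gripper_force"],1))
    g=np.array(w,float) if w is not None else ORG+Fx@np.array(f,float)
    print("shift",(R.T@(g-p)).round(1),"turn",np.degrees(o["eef_rot"][2]-(YAW+np.pi/2)).round(1))
E
python3 -c "
from h import *
to(f=[60,-57,345])"
```

```text
t 0.52 tcp [311.6 429.9 348. ] fix [-326.1  476.2  348. ] rot [ 3.139e+00 -1.000e-03  2.140e+00] F [0.8 0.2 0.3] open 85.4 0.0
shift [-655.1  -65.3    2.4] turn 41.6
```

Call:
servo_tool([
  [-35,-4,0,7,0],
  [-73,-8,0,14,0],
  [-111,-12,0,21,0],
  [-149,-16,0,28,0],
  [-187,-20,0,35,0],
])

```text
clock: 0.93
tcp_pos: [395.9, 261.0, 345.6]
eef_rot: [-3.141, 0.0, 1.528]
force: [0.8, 0.1, 0.5]
opening: 85.5
gripper_force: 0.0
```

```bash
python3 -c "
from h import *
to(f=[60,-57,345])"
```

```text
t 0.93 tcp [395.9 261.  345.6] fix [-216.5  322.5  345.6] rot [-3.141  0.     1.528] F [0.8 0.1 0.5] open 85.5 0.0
shift [-408.6  231.3    0.6] turn 6.6
```

Call:
servo_tool([
  [-34,19,0,3,0],
  [-68,38,0,6,0],
  [-102,57,0,6.6,0],
  [-136,76,0,6.6,0],
  [-170,95,0,6.6,0],
])

```text
clock: 1.35
tcp_pos: [484.6, 87.5, 345.7]
eef_rot: [-3.141, -0.0, 1.419]
force: [1.1, 1.2, 0.3]
opening: 85.6
gripper_force: 0.0
```

```bash
python3 -c "
from h import *
to(f=[60,-57,345])"
```

```text
t 1.35 tcp [484.6  87.5 345.7] fix [-101.7  165.   345.7] rot [-3.141 -0.     1.419] F [1.1 1.2 0.3] open 85.6 0.0
shift [-222.8  160.6    0.6] turn 0.3
```

Call:
servo_tool([
  [-33,24,0,0.3,0],
  [-66,48,0,0.3,0],
  [-99,72,0,0.3,0],
  [-132,96,0,0.3,0],
  [-165,120,0,0.3,0],
])

```text
clock: 1.77
tcp_pos: [578.4, -93.9, 345.4]
eef_rot: [-3.141, -0.0, 1.413]
force: [1.2, 0.8, 0.2]
opening: 85.4
gripper_force: 0.0
```

Call:
servo_tool([
  [-25,17,0,0,0.2],
  [-45,32,0,0,0.2],
  [-57,40,0,0,0.2],
  [-57,40,0,0,0.2],
  [-57,40,0,0,0.2],
])

```text
clock: 2.18
tcp_pos: [608.3, -154.4, 345.1]
eef_rot: [-3.14, -0.001, 1.413]
force: [-0.0, -0.1, -0.3]
opening: 68.3
gripper_force: 0.0
```

```bash
python3 - <<'E'
from h import *
to(f=[60,-57,275])
o=manip.get_obs()
for n in("wrist",):
    im,W=cloud(n);np.save("w1.npy",W);cv2.imwrite("pics/w1.png",im)
ci=vision.camera_info("wrist");print(np.array(ci["R"]).round(2).tolist(),ci["t"])
g=lambda f:ORG+Fx@np.array(f,float)
print(proj("wrist",[g([60,-57,214]),g([-50,0,108]),g([60,-36,116])]).round())
E
```

```text
t 2.18 tcp [ 608.3 -154.4  345.1] fix [ 58.3 -54.5 345.1] rot [-3.140e+00 -1.000e-03  1.413e+00] F [-0.  -0.1 -0.3] open 68.3 0.0
shift [-2.5  1.8 70.1] turn -0.1
[[0.99, -0.16, -0.0], [-0.15, -0.95, 0.26], [-0.04, -0.26, -0.97]] [-623.96721104  -99.79868245  403.9801194 ]
[[322. 221.]
 [219. 138.]
 [322. 172.]]
```

View pics/w1.png

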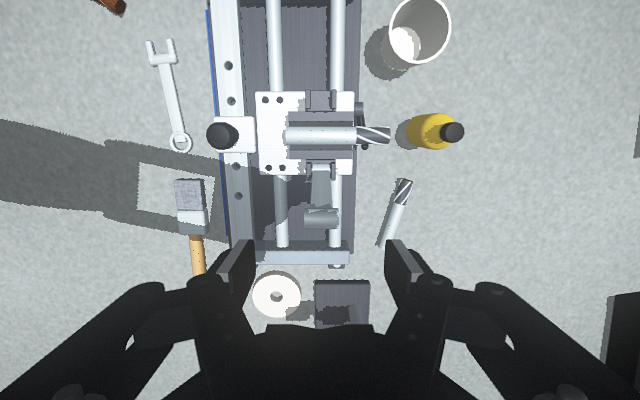

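The wrist view shows the barrel at (321,217), the hinge at (320,170), the knob at (222,135) and the cutter in the V at (330,135). These match my projections to within 4 px.

```bash
python3 - <<'E'
from h import *
W=np.load("w1.npy"); im=cv2.imread("pics/w1.png")
Fq=(W-ORG)@Fx
for nm,sl,zr in(("barrel",np.s_[195:240,295:350],(205,240)),("knob",np.s_[115:160,195:245],(102,115)),("cutter",np.s_[115:160,280:360],(95,120))):
    q=Fq[sl].reshape(-1,3); q=q[(q[:,2]>zr[0])&(q[:,2]<zr[1])]
    print(nm,len(q),q.mean(0).round(1),np.percentile(q,2,axis=0).round(1),np.percentile(q,98,axis=0).round(1))
E
```

```text
barrel 730 [ 59.  -53.8 219. ] [ 46.6 -61.8 211.2] [ 71.4 -48.2 221.9]
knob 588 [-49.8   1.6 106.2] [-62.8 -11.7 102.8] [-37.2  14.6 108.4]
cutter 3056 [ 5.990e+01 -1.000e-01  1.037e+02] [ 24.2 -23.6  96.2] [ 97.2  22.6 109.9]
```

Call:
servo_tool([
  [-1,1,15,0,0.3],
  [-1,1,30,0,0.3],
  [-1,1,45,0,0.3],
  [-1,1,60,0,0.3],
  [-1,1,72,0,0.3],
], force=20)

```text
clock: 2.65
tcp_pos: [608.8, -153.5, 273.0]
eef_rot: [-3.141, -0.001, 1.416]
force: [-0.6, 0.2, 0.3]
opening: 59.7
gripper_force: 0.0
```

Call:
servo_tool([
  [0,0,0,0,0.5],
  [0,0,0,0,0.7],
  [0,0,0,0,0.8],
  [0,0,0,0,0.85],
  [0,0,0,0,0.85],
], force=20)

```text
clock: 3.07
tcp_pos: [609.3, -155.3, 274.9]
eef_rot: [-3.142, -0.0, 1.414]
force: [-4.3, 1.3, 1.5]
opening: 25.1
gripper_force: 23.3
```

```bash
python3 -c "
from h import *
to(f=[60,-57,273])"
```

```text
t 3.07 tcp [ 609.3 -155.3  274.9] fix [ 59.4 -55.3 274.9] rot [-3.142 -0.     1.414] F [-4.3  1.3  1.5] open 25.1 23.3
shift [-1.7  0.6  1.9] turn 0.0
```

Call:
servo_tool([
  [12,0,-1.7,0,0.85],
  [24,0,-1.9,0,0.85],
  [36,0,-0.7,0,0.85],
  [47.5,0,1.9,0,0.85],
  [59,0,6,0,0.85],
])

```text
clock: 3.48
tcp_pos: [618.5, -97.4, 270.1]
eef_rot: [3.141, 0.001, 1.413]
force: [-7.0, -0.2, 6.0]
opening: 25.2
gripper_force: 24.5
```

```bash
python3 -c "
from h import *
to(f=[60,3,269])"
```

```text
t 3.48 tcp [618.5 -97.4 270.1] fix [ 59.4   3.3 270.1] rot [3.141e+00 1.000e-03 1.413e+00] F [-7.  -0.2  6. ] open 25.2 24.5
shift [-0.3  0.6  1.1] turn -0.0
```

Call:
servo_tool([
  [10.7,-0.3,5.3,0,0.85],
  [20.8,-0.5,11.9,0,0.85],
  [30,-0.5,19.7,0,0.85],
  [38,-0.5,28.4,0,0.85],
  [45.2,-0.5,38.1,0,0.85],
])

```text
clock: 3.9
tcp_pos: [625.6, -51.4, 231.6]
eef_rot: [3.14, -0.001, 1.414]
force: [-4.7, 2.3, 3.9]
opening: 25.3
gripper_force: 26.6
```

```bash
python3 -c "
from h import *
to(f=[60,48.2,231])"
```

```text
t 3.9 tcp [625.6 -51.4 231.6] fix [ 59.2  49.8 231.6] rot [ 3.140e+00 -1.000e-03  1.414e+00] F [-4.7  2.3  3.9] open 25.3 26.6
shift [-1.6  0.8  0.6] turn 0.0
```

Call:
servo_tool([
  [5.9,0,10.5,0,0.85],
  [10.4,0,21.6,0,0.85],
  [13.6,0,33.1,0,0.85],
  [15.3,0,44,0,0.85],
  [15.8,0,54,0,0.85],
])

```text
clock: 4.32
tcp_pos: [628.2, -34.8, 176.4]
eef_rot: [3.141, -0.003, 1.414]
force: [-2.3, 7.4, 3.9]
opening: 25.5
gripper_force: 29.5
```

Call:
servo_tool([
  [0,0,1,0,0.85],
  [0,0,2,0,0.85],
  [0,0,2,0,0.85],
  [0,0,2,0,0.85],
  [0,0,2,0,0.85],
])

```text
clock: 4.73
tcp_pos: [628.2, -34.8, 174.4]
eef_rot: [3.141, -0.003, 1.414]
force: [-1.5, 8.9, 0.4]
opening: 25.4
gripper_force: 29.3
```

```bash
python3 -c "
from h import *
to(f=[60,64,175])"
```

```text
t 4.73 tcp [628.2 -34.8 174.4] fix [ 59.2  66.7 174.4] rot [ 3.141e+00 -3.000e-03  1.414e+00] F [-1.5  8.9  0.4] open 25.4 29.3
shift [-2.7  0.8 -0.6] turn 0.0
```

Call:
servo_tool([
  [-1,0,1,0,0.85],
  [-1,0,2,0,0.85],
  [-1,0,3,0,0.85],
  [-1,0,3,0,0.85],
  [-1,0,3,0,0.85],
])

```text
clock: 5.15
tcp_pos: [628.1, -35.2, 171.6]
eef_rot: [3.141, -0.004, 1.414]
force: [-1.4, 10.8, 1.5]
opening: 25.3
gripper_force: 29.6
```

Call:
servo_tool([
  [0,0,0,0,0.6],
  [0,0,0,0,0.4],
  [0,0,0,0,0.3],
  [0,0,0,0,0.3],
  [0,0,0,0,0.3],
])

```text
clock: 5.57
tcp_pos: [627.8, -38.3, 171.0]
eef_rot: [3.141, 0.0, 1.413]
force: [0.2, 0.4, -0.6]
opening: 59.9
gripper_force: 0.0
```

Call:
servo_tool([
  [0,0,-20,0,0.3],
  [0,0,-40,0,0.3],
  [0,0,-60,0,0.3],
  [0,0,-80,0,0.3],
  [0,0,-100,0,0.3],
])

```text
clock: 5.98
tcp_pos: [627.5, -38.3, 271.8]
eef_rot: [3.141, 0.0, 1.413]
force: [-0.3, 0.8, 0.2]
opening: 59.9
gripper_force: 0.0
```

```bash
python3 - <<'E'
from h import *
to(f=[-50,0,200])
im,W=cloud("wrist");cv2.imwrite("pics/w2.png",im)
Q=(W-ORG)@Fx; f=Q.reshape(-1,3)
def box(n,x,y,z):
    m=(f[:,0]>x[0])&(f[:,0]<x[1])&(f[:,1]>y[0])&(f[:,1]<y[1])&(f[:,2]>z[0])&(f[:,2]<z[1]);q=f[m]
    print(n,len(q),q.mean(0).round(1) if len(q) else '',np.percentile(q,[2,98],axis=0).round(1).tolist() if len(q) else '')
box("barrel",(44,76),(52,80),(105,135))
box("strap mid",(54,66),(-5,5),(112,140)); box("strap20",(54,66),(15,25),(112,140)); box("strap-20",(54,66),(-25,-15),(112,140))
box("knob",(-70,-30),(-20,20),(100,115))
box("cutter front",(24,48),(-12,12),(95,115))
E
```

```text
t 5.98 tcp [627.5 -38.3 271.8] fix [ 59.1  63.1 271.8] rot [3.141 0.    1.413] F [-0.3  0.8  0.2] open 59.9 0.0
shift [ -63.2 -109.1   71.8] turn -0.0
barrel 733 [ 58.9  63.9 124. ] [[46.5, 52.6, 118.9], [71.3, 72.0, 127.0]]
strap mid 140 [ 59.8   0.  120.7] [[54.1, -4.7, 119.5], [65.6, 4.7, 121.9]]
strap20 145 [ 59.9  20.1 121.2] [[54.2, 15.2, 120.1], [65.4, 24.8, 122.5]]
strap-20 127 [ 60.2 -20.  120.2] [[54.9, -24.9, 119.0], [65.7, -15.4, 121.2]]
knob 614 [-50.2   4.3 105.9] [[-62.8, -9.0, 100.7], [-37.3, 14.0, 108.2]]
cutter front 573 [ 35.9   4.  106. ] [[24.4, -6.6, 96.0], [47.4, 10.9, 110.1]]
```

View pics/w2.png

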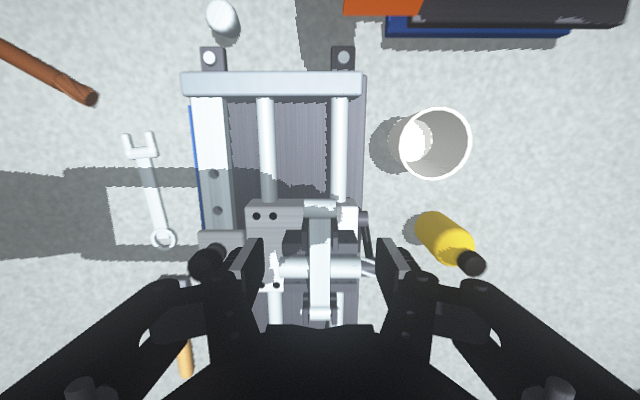

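The strap lies between the fork posts (about 320,210). Its slope is about 0.025 rad and the cutter is still seated. I'll press it home with shut fingers to be sure.

Call:
servo_tool([
  [0,0,0,0,1],
  [0,0,15,0,1],
  [0,0,35,0,1],
  [0,0,55,0,1],
  [0,0,69,0,1],
])

```text
clock: 6.45
tcp_pos: [626.1, -37.9, 198.2]
eef_rot: [-3.138, -0.0, 1.413]
force: [0.2, -0.0, -0.6]
opening: 1.2
gripper_force: 0.0
```

Call:
servo_tool([
  [0,0,1,0,1],
  [0,0,2,0,1],
  [0,0,3,0,1],
  [0,0,4,0,1],
  [0,0,5,0,1],
])

```text
clock: 6.87
tcp_pos: [627.7, -38.0, 197.1]
eef_rot: [3.141, 0.0, 1.414]
force: [-0.8, 0.0, 0.4]
opening: 0.1
gripper_force: 0.0
```

Call:
servo_tool([
  [0,0,1,0,1],
  [0,0,2,0,1],
  [0,0,3,0,1],
  [0,0,3,0,1],
  [0,0,3,0,1],
])

```text
clock: 7.28
tcp_pos: [627.9, -38.0, 196.2]
eef_rot: [3.14, 0.0, 1.414]
force: [-6.0, 0.6, 10.9]
opening: -0.0
gripper_force: 5.5
```

Call:
servo_tool([
  [0,0,-20,0,1],
  [0,0,-50,0,1],
  [-5,-15,-70,0,0.6],
  [-30,-50,-70,0,0.3],
  [-60,-80,-70,0,0.3],
])

```text
clock: 7.7
tcp_pos: [541.1, -82.9, 266.0]
eef_rot: [3.137, 0.0, 1.417]
force: [-0.2, -0.7, -0.8]
opening: 35.6
gripper_force: 0.0
```

Call:
servo_tool([
  [-20,-15,0,0,0.3],
  [-40,-30,0,0,0.3],
  [-53,-30,0,0,0.3],
  [-53,-30,0,0,0.3],
  [-53,-30,0,0,0.3],
])

```text
clock: 8.12
tcp_pos: [503.6, -131.7, 264.3]
eef_rot: [3.14, -0.0, 1.412]
force: [-0.3, -1.0, -0.5]
opening: 59.9
gripper_force: 0.0
```

```bash
python3 - <<'E'
from h import *
to(f=[-50,1.5,151])
im,W=cloud("wrist");cv2.imwrite("pics/w3.png",im)
Q=(W-ORG)@Fx; f=Q.reshape(-1,3)
def box(n,x,y,z):
    m=(f[:,0]>x[0])&(f[:,0]<x[1])&(f[:,1]>y[0])&(f[:,1]<y[1])&(f[:,2]>z[0])&(f[:,2]<z[1]);q=f[m]
    print(n,len(q),q.mean(0).round(1),np.percentile(q,[2,98],axis=0).round(1).tolist())
box("knob",(-72,-28),(-22,24),(103,115))
for y in(-15,5,25,45,65): 
  try: box(y,(54,66),(y-4,y+4),(108,140))
  except Exception as e: print(y,'-')
E
```

```text
t 8.12 tcp [ 503.6 -131.7  264.3] fix [-48.8 -48.5 264.3] rot [ 3.14  -0.     1.412] F [-0.3 -1.  -0.5] open 59.9 0.0
shift [ 50.   -1.5 113.3] turn -0.1
knob 986 [-50.9   0.4 106.4] [[-63.6, -12.5, 103.4], [-38.3, 12.8, 108.2]]
-15 154 [ 60.  -14.9 119.6] [[54.2, -18.5, 118.3], [65.8, -11.5, 120.7]]
5 178 [ 60.1   5.  119.5] [[54.4, 1.3, 118.2], [65.9, 8.7, 120.9]]
25 177 [ 60.   25.1 119.5] [[54.2, 21.6, 118.1], [65.9, 28.7, 120.9]]
45 202 [ 60.1  45.1 119.5] [[54.3, 41.1, 118.1], [65.7, 48.9, 121.1]]
65 212 [ 60.   64.8 122.9] [[54.4, 61.3, 121.3], [65.8, 68.6, 124.3]]
```

View pics/w3.png

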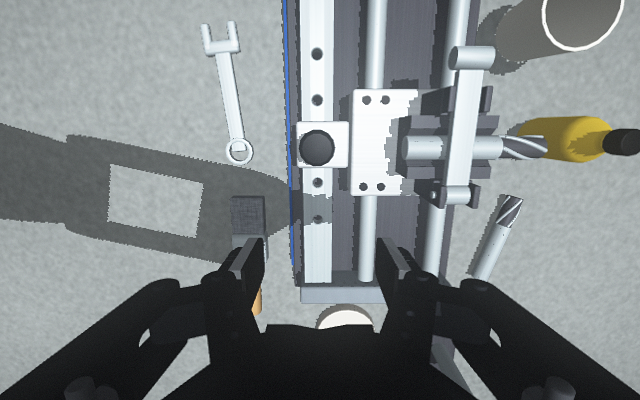

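The keeper now lies level: strap top is 119.5–119.6 mm all along, and the catch is at (470,55–205). The knob at (317,147) is in fixture (-50.5, 1), and the cutter is seated at (430,148).

Call:
servo_tool([
  [20,-0.7,0,0,0.3],
  [40,-1.5,0,0,0.3],
  [49.5,-1.5,10,0,0.3],
  [49.5,-1.5,35,0,0.3],
  [49.5,-1.5,60,0,0.3],
])

```text
clock: 8.58
tcp_pos: [510.7, -80.7, 203.6]
eef_rot: [3.139, 0.0, 1.417]
force: [-0.5, 0.2, -1.2]
opening: 59.8
gripper_force: 0.0
```

```bash
python3 -c "
from h import *
to(f=[-50.5,1,150])"
```

```text
t 8.58 tcp [510.7 -80.7 203.6] fix [-49.7   2.9 203.6] rot [3.139 0.    1.417] F [-0.5  0.2 -1.2] open 59.8 0.0
shift [-1.9 -1.  53.6] turn 0.2
```

Call:
servo_tool([
  [-0.5,-0.5,15,0,0.3],
  [-0.5,-0.5,30,0,0.3],
  [-0.5,-0.5,42,0,0.3],
  [-0.5,-0.5,53,0,0.3],
  [-0.5,-0.5,53,0,0.3],
], force=60)

```text
clock: 9.0
tcp_pos: [507.4, -81.6, 147.9]
eef_rot: [-3.137, -0.001, 1.414]
force: [0.2, -0.0, 0.6]
opening: 59.6
gripper_force: 0.0
```

Call:
servo_tool([
  [0,0,0,0,0.5],
  [0,0,0,0,0.65],
  [0,0,0,0,0.75],
  [0,0,0,0,0.8],
  [0,0,0,0,0.8],
], force=60)

```text
clock: 9.42
tcp_pos: [509.2, -82.6, 152.1]
eef_rot: [3.14, 0.0, 1.414]
force: [-1.8, 1.2, 5.1]
opening: 27.5
gripper_force: 59.3
```

```bash
python3 -c "
from h import *
to(f=[-50.5,1,150])"
```

```text
t 9.42 tcp [509.2 -82.6 152.1] fix [-50.8   0.9 152.1] rot [3.14  0.    1.414] F [-1.8  1.2  5.1] open 27.5 59.3
shift [0.1 0.3 2.1] turn -0.0
```

Call:
servo_tool([
  [0,0,-3,0,0.8],
  [0,0,-6,0,0.8],
  [0,0,-9,0,0.8],
  [0,0,-11.5,0,0.8],
  [0,0,-11.5,0,0.8],
])

```text
clock: 9.83
tcp_pos: [509.0, -82.6, 162.4]
eef_rot: [3.14, 0.0, 1.414]
force: [5.7, -1.0, -8.2]
opening: 27.3
gripper_force: 59.7
```

```bash
python3 - <<'E'
from h import *
to(f=[-50.5,1,163])
W=cloud("side")[1]; f=((W-ORG)@Fx).reshape(-1,3)
m=(np.hypot(f[:,0]+52,f[:,1]+1)<22)&(f[:,2]>95)&(f[:,2]<130)
print(m.sum(),np.percentile(f[m],[5,50,95],axis=0).round(1).tolist())
E
```

```text
t 9.83 tcp [509.  -82.6 162.4] fix [-51.    0.9 162.4] rot [3.14  0.    1.414] F [ 5.7 -1.  -8.2] open 27.3 59.7
shift [ 0.1  0.5 -0.6] turn -0.0
223 [[-70.8, -15.4, 98.0], [-50.9, -9.5, 113.7], [-33.7, 6.6, 126.8]]
```

Call:
servo_tool([
  [2,0,0,0,0.8],
  [5,0,0,0,0.8],
  [9,0,0,0,0.8],
  [14,0,0,0,0.8],
  [20,0,0,0,0.8],
])

```text
clock: 10.3
tcp_pos: [512.1, -63.4, 162.1]
eef_rot: [3.14, 0.001, 1.413]
force: [4.9, -4.3, -7.8]
opening: 27.3
gripper_force: 59.7
```

```bash
python3 - <<'E'
from h import *
to(f=[-50.5,41,163])
W=cloud("side")[1]; f=((W-ORG)@Fx).reshape(-1,3)
# fork/strap/barrel position along y from z>112
m=(np.abs(f[:,0]-60)<16)&(f[:,1]>50)&(f[:,1]<120)&(f[:,2]>112)&(f[:,2]<128)
print("barrel",m.sum(),np.percentile(f[m],[3,50,97],axis=0).round(1).tolist())
E
```

```text
t 10.3 tcp [512.1 -63.4 162.1] fix [-51.   20.3 162.1] rot [3.140e+00 1.000e-03 1.413e+00] F [ 4.9 -4.3 -7.8] open 27.3 59.7
shift [20.7  0.5 -1. ] turn -0.0
barrel 90 [[44.2, 50.9, 115.0], [57.9, 72.7, 119.5], [71.1, 87.0, 123.6]]
```

Call:
servo_tool([
  [5,0,0,0,0.8],
  [10,0,0,0,0.8],
  [15,0,0,0,0.8],
  [20,0,0,0,0.8],
  [20.5,0,0,0,0.8],
])

```text
clock: 10.77
tcp_pos: [515.4, -42.3, 162.0]
eef_rot: [3.14, 0.0, 1.414]
force: [4.3, -2.0, -8.0]
opening: 27.4
gripper_force: 59.7
```

Call:
servo_tool([
  [0,0,2,0,0.8],
  [0,0,4,0,0.8],
  [0,0,6,0,0.8],
  [0,0,8,0,0.8],
  [0,0,8,0,0.8],
])

```text
clock: 11.18
tcp_pos: [515.3, -42.4, 153.9]
eef_rot: [3.14, -0.0, 1.413]
force: [5.7, 0.5, -6.9]
opening: 27.4
gripper_force: 59.9
```

```bash
python3 - <<'E'
from h import *
to(f=[-50.5,41,151])
E
```

```text
t 11.18 tcp [515.3 -42.4 153.9] fix [-51.1  41.5 153.9] rot [ 3.14  -0.     1.413] F [ 5.7  0.5 -6.9] open 27.4 59.9
shift [-0.5  0.6  2.9] turn -0.0
```

Call:
servo_tool([
  [0,0,1,0,0.8],
  [0,0,2,0,0.8],
  [0,0,3,0,0.8],
  [0,0,4,0,0.8],
  [0,0,4.5,0,0.8],
])

```text
clock: 11.6
tcp_pos: [515.7, -42.5, 152.0]
eef_rot: [3.141, -0.0, 1.414]
force: [-4.4, 1.5, 14.9]
opening: 27.5
gripper_force: 62.0
```

Call:
servo_tool([
  [0,0,0.5,0,0.8],
  [0,0,0.5,0,0.8],
  [0,0,0.5,0,0.8],
  [0,0,0.5,0,0.8],
  [0,0,0.5,0,0.8],
])

```text
clock: 12.02
tcp_pos: [515.7, -42.5, 152.0]
eef_rot: [3.14, 0.0, 1.414]
force: [-4.7, 1.8, 15.3]
opening: 27.1
gripper_force: 61.9
```

```bash
python3 - <<'E'
from h import *
to(f=[-50.5,41,151])
W=cloud("side")[1]; f=((W-ORG)@Fx).reshape(-1,3)
def b(n,x,y,z):
    m=(f[:,0]>x[0])&(f[:,0]<x[1])&(f[:,1]>y[0])&(f[:,1]<y[1])&(f[:,2]>z[0])&(f[:,2]<z[1])
    print(n,m.sum(),np.percentile(f[m],[3,50,97],axis=0).round(1).tolist() if m.sum() else '')
b("barrel",(44,76),(92,125),(108,130));b("strap",(50,70),(30,60),(113,130));b("cutterfront",(22,46),(25,55),(95,116))
E
```

```text
t 12.02 tcp [515.7 -42.5 152. ] fix [-50.7  41.5 152. ] rot [3.14  0.    1.414] F [-4.7  1.8 15.3] open 27.1 61.9
shift [-0.5  0.2  1. ] turn 0.0
barrel 49 [[44.6, 94.8, 112.1], [56.2, 100.6, 119.6], [70.1, 110.0, 123.8]]
strap 44 [[50.8, 30.7, 115.8], [57.6, 43.7, 118.9], [65.7, 59.0, 120.7]]
cutterfront 62 [[22.7, 27.8, 96.2], [33.8, 33.5, 104.7], [44.4, 44.5, 110.1]]
```

```bash
python3 -c "
from bench import manip
print(manip.job_done())"
```

```text
the job is handed in; nothing more can be done
None
```

I handed the job in at about 12 s of the 51 s. The keeper is closed in its catch and the carriage is one hole (about 40 mm) towards the wheel. The pin is home on its stop, the fingers are gripping the knob at about 60 N, and the cutter was still in the V; the hand-in call did not return a verdict.

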